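Reverse-side check of a culture dish with a tilting mirror

TASK

Draw the dish tray out of the small cabinet by its bar handle until it meets its stop, so that the culture dish comes out over the mirror. Then take the ball knob of the mirror's lever and tilt the mirror until the little camera, looking into it, has the middle of the dish's underside in the centre of its view. The mirror springs back flat when let go, so finish while still holding the knob steadily at that angle, with the dish lying in its tray and the things round about left alone.

Things in the scene. Friction and masses are not known exactly. Their poses are not given: they have to be found in the camera images.
- stand: Fixed inspection stand: white base plate 130 (its x) by 470 mm (y), 14 high; origin on the bench under the mirror's pivot. Its +y runs from the white cabinet (y -75 to -256 mm, x +-60, top z 180) to the grey camera (y +141 to +196, post top z 99); +x points away from the robot. Yaw about 0.5 rad. The mirror lies between cabinet and camera, below where the tray comes out.
- tray (a joint): Travel of the dish tray out of the cabinet along the stand's +y: 0 shut, 0.140 m at its stop; starts 0 to 10 mm open, rubs with about 1.5 N. The middle of its slot is at stand y = -140 mm + travel: over the mirror at the stop. Tray 75 mm wide (x), slot 52 mm wide, open below; ledges at z = 138 mm carry the dish's rim. White front panel 116 mm wide, top at z = 175 mm.
- tray_handle (a point): Middle of the tray's steel bar handle: a level round bar 8 mm thick along the stand's x, 64 mm long, 41 mm in front (+y) of the tray's white front panel, on a post at each end; at stand x = 0, z = 156 mm, y = -25 mm + tray travel.
- mirror (a joint): Tilt of the mirror about the pivot: 0 is flat, face up (where its return spring parks it); grows as the face turns towards the camera, to 1.2 rad. At value q the normal of the glass leans q from the vertical towards the stand's +y. The spring needs about 0.4 N at the knob when flat, 1.2 N at 0.8 rad, and puts it back flat when let go.
- pivot (a point): The mirror's turning axis, at the middle of the glass surface: stand x = 0, y = 0, z = 60 mm; the axis runs along the stand's x. The glass is 82 mm (x) by 88 mm.
- knob (a point): Centre of the black ball knob, 25 mm across, on the mirror's steel lever (6 mm rod) at the robot's end of the shaft, 115 mm from the shaft axis: stand x = -105 mm, y = 115 sin(q - 0.35) mm, z = 60 + 115 cos(q - 0.35) mm at mirror value q. The lever turns with the mirror, in the stand's y-z plane; the knob may turn between the fingers.
- lens (a point): Front of the fixed camera's lens, at stand x = 0, y = +141 mm, z = 60 mm; the camera looks level along the stand's -y at the pivot.
- view (a point): Where the camera is looking by way of the mirror, as plan position: a point fixed to the mirror, 156 mm from the pivot (no solid thing), which leans q - 0.785 rad from the vertical towards the stand's +y. It always stands straight above the spot of the dish's underside that is in the centre of the camera's picture (to 1 mm): the reflected line of sight leans 2q - 1.571 rad.
- dish: The round culture dish in the tray, clear with tan contents, 66 mm across, 15 mm high; origin at the middle of its underside, at z = 138 mm. It lies loose at any place along the tray's slot (middle within 25 mm of the slot's middle), hidden in the cabinet at first, and can shift a little when the tray meets its stop.
- petri_x: Bystander: another dish like it, on the bench left of the stand. Origin at the middle of its underside.
- timer: Bystander: white bench timer, 68 x 62 x 19 mm, on the bench. Origin at the middle of its underside.
- marker: Bystander: black felt marker, 136 mm long, 12 mm thick, lying on the bench. Origin at the middle of its underside.
- bottle: Bystander: screw-cap reagent bottle, 44 mm across, 110 mm high, on the bench. Origin at the middle of its underside.

How it is judged:
By the outcome, as a careful person would: the job done as asked, in the order asked, and still so for the second after the job is handed in, while the arm keeps its last pose, push and grip.
It also fails if it takes over 43 s, if anything falls off the work surface, if the arm or the gripper's body presses on something with over 40 N, if the wrist force passes 120 N, or if a joint passes its speed limit or range.

ROBOT

A 6-joint arm with a two-finger parallel gripper is mounted at the origin on a cart in front of the work surface, level with it; the furniture and walls round the work are solid. World frame = base frame: x ahead of the robot, y to its left, z up, the work surface at z = 0. Lengths are in m, angles in rad, forces in N, time in s.
With the tool pointing down it reaches from about 0.35 to 0.975 m from the base axis. Payload 4.9 kg.
Tool frame: the origin (TCP) lies at the very end of the fingers, on their centre line; the grasp point (between the pads) lies 19 mm behind it; z points along the fingers, y is the line along which they close (so a half turn about z gives the same grasp; the last joint's range is limited). The gripper opens to 85 mm and grips with 20 to 120 N. Pads are 22 mm wide; open, the fingers measure 114 mm over their backs; the gripper's body (76 mm by 85 mm) begins 54 mm behind the grasp point. The pads swing forward as they close: fully open they stand 13 mm farther back than shut.
Start: joints at [1.163, 0.053, 1.613, -0, 1.476, -0.119], TCP at [0.178, 0.599, 0.231] pointing down, gripper open.
Joint ranges: [-3.01, 3.01], [-1.01, 2.22], [0.06, 2.58], [-1.02, 4.17], [0.09, 2.62], [-3.14, 3.14]. Speed limits (rad/s): [2.57, 2.57, 3.14, 3.14, 3.14, 3.14].

INTERFACE

Orientations are given as a unit quaternion [w, x, y, z].
In Python, from plant import manip gives the robot as it stands.
- The arm moves only by the tool play_rows, never from a script. Its argument "series" is a list that holds one entry, the list of rows, each a list of 7 numbers: the shift along the world's x, y, z in m, then the turn, a rotation vector about the world's x, y, z in degrees, then the opening, from 0 (shut) to 1 (fully open). In form: [[[dx, dy, dz, rx, ry, rz, grip], ...]]. A call has 1 to 10 rows; each row shifts and turns the commanded pose from where the row before left it; what a row does not reach is not made up. A row lasts 1/10 s, in which the tool goes at most 50 mm and 8.59 degrees, less where a joint would pass 70% of its speed; a pose out of reach is approached as far as the arm can. A call with a gripper value outside its range is refused whole. The fingers move at their own pace and stop on an object; the grip force is fixed at half the most. Time passes only in rows, so rows that do not move let the fingers close. It gives the time, the measured TCP pose, the force, the opening and the grip force at its end, in the units of the state.
- manip.state(): the state, without advancing time (a new reading comes with each control period).
- manip.grab_frame(name): name is "scene" or "top"; returns a dict with "frame" (400x640x3 uint8, blue, green, red), "mtx" (3x3 intrinsics, pixels), "k1" (the pictures are not rectified: a ray, as slopes to the right and down, at radius r is drawn at 1 + k1 r^2 times it, then the intrinsics apply), "R" (3x3) and "t" (3): a world point X has camera coordinates R X + t. Camera axes: x right, y down, z forward; pixel columns grow to the right and rows downward; lengths in m; the calibration is good to about 2 mm. A picture is of the moment at which its call begins. There is no depth.
- manip.job_done(): hands the job in; it is judged then, once.
The state is a dict: "time": time; "joint_pos": joint angles; "joint_vel": joint speeds; "joint_efforts": joint torques, N m; "tool_pos": TCP position; "tool_rot": TCP orientation; "contact_force": force on the tool from outside, world axes, zero at the start; "ft_torque": the same for the moment, N m; "gripper_width": opening from 0.0 (shut) to 1.0 (fully open); "grasp_force": force on a finger pad.
Only numpy, scipy, OpenCV 4.12 (cv2) and the standard library are available. Lean on these libraries where they do the work, as an engineer would, in place of code of your own. Each camera call takes 0.05 s, during which the arm holds its last target. There are 200 camera calls.

## Working session

There is one attempt and no reset: what is moved stays moved. The work goes in short steps, Python scripts to look and compute and a tool call to move; the robot and the scene stay as the last step left them, time stands still between calls to the robot, and variables do not carry over. Pictures are saved under pics/ and viewed, at most 10 in all, crops included, and the job is handed in when it is done.

Besides the shell and the picture viewer there is one more tool, called by a JSON object that holds its "name" and its "arguments". play_rows: Moves the arm, as the interface text tells. Its arguments: {"type":"object","properties":{"series":{"type":"array"}},"required":["series"]}

```bash
mkdir -p pics; ls
python3 - <<'E'
from plant import manip
import cv2,numpy as np
s=manip.state(); print({k:np.round(v,3).tolist() for k,v in s.items()})
for n in("scene","top"):
    f=manip.grab_frame(n); cv2.imwrite(f"pics/{n}0.png",f["frame"]); print(n,f["mtx"],f["k1"],f["R"],f["t"])
E
```

```text
pics
{'time': 0.0, 'joint_pos': [1.163, 0.053, 1.614, -0.0, 1.476, -0.119], 'joint_vel': [-0.001, -0.001, -0.0, 0.0, -0.001, 0.001], 'joint_efforts': [0.0, -39.369, -37.017, -0.0, 0.007, 0.0], 'tool_pos': [0.178, 0.599, 0.23], 'tool_rot': [-0.0, 0.144, 0.99, -0.001], 'contact_force': [-0.21, 0.149, 0.119], 'ft_torque': [0.019, -0.03, -0.02], 'grasp_force': 0.0, 'gripper_width': 1.004}
scene [[463.03288118   0.         318.0106588 ]
 [  0.         463.03288118 189.70969504]
 [  0.           0.           1.        ]] -0.002389110756175958 [[-0.76691169 -0.64171948  0.00652477]
 [-0.27068034  0.31423509 -0.90993871]
 [ 0.58187508 -0.69960876 -0.41469141]] [0.54169633 0.14199343 1.02365737]
top [[371.62457017   0.         321.54693125]
 [  0.         371.62457017 194.60761733]
 [  0.           0.           1.        ]] 0.012412033055540412 [[-0.01884398 -0.99961977  0.02013017]
 [-0.99349718  0.01645983 -0.11266066]
 [ 0.11228649 -0.02212224 -0.99342959]] [0.30583663 0.46386771 0.94691725]
```

View pics/scene0.png

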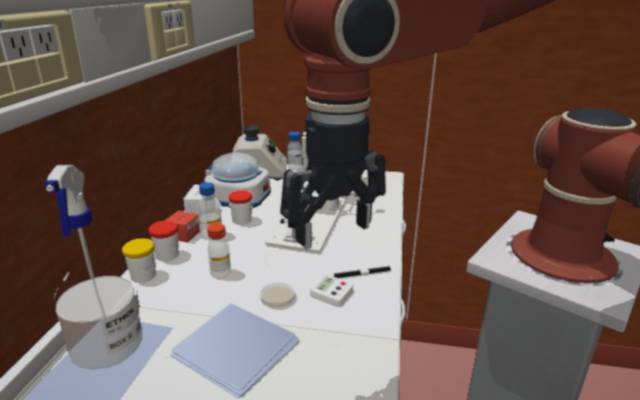

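View pics/top0.png

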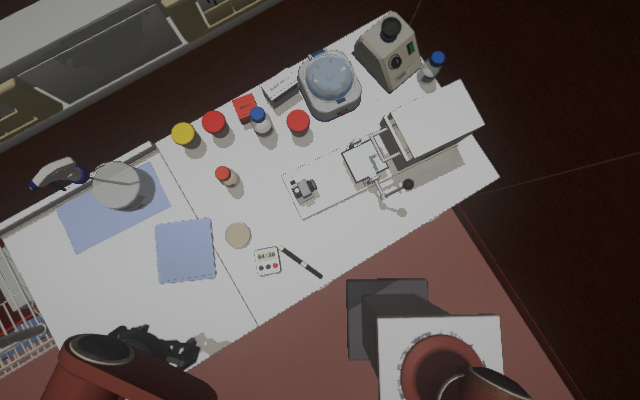

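```bash
cat > h.py <<'E'
import cv2,numpy as np
from plant import manip
def grab(n,save=None):
    f=manip.grab_frame(n)
    if save: cv2.imwrite(f"pics/{save}.png",f["frame"])
    return f
def rays(f,px):
    px=np.array(px,float).reshape(-1,1,2)
    n=cv2.undistortPoints(px,f["mtx"],np.array([f["k1"],0,0,0,0])).reshape(-1,2)
    d=np.c_[n,np.ones(len(n))]@f["R"]; return -f["R"].T@f["t"],d
def onz(f,px,z):
    c,d=rays(f,px); return c+d*((np.asarray(z)-c[2])/d[:,2])[:,None]
def proj(f,X):
    X=np.atleast_2d(X).astype(float)
    return cv2.projectPoints(X,cv2.Rodrigues(f["R"])[0],f["t"],f["mtx"],np.array([f["k1"],0,0,0,0]))[0].reshape(-1,2)
E
python3 - <<'E'
import cv2
a=cv2.imread('pics/top0.png')[70:225,275:495]
cv2.imwrite('pics/c1.png',cv2.resize(a,None,fx=3.6,fy=3.6,interpolation=cv2.INTER_CUBIC))
E
```

```text
(no output)
```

View pics/c1.png

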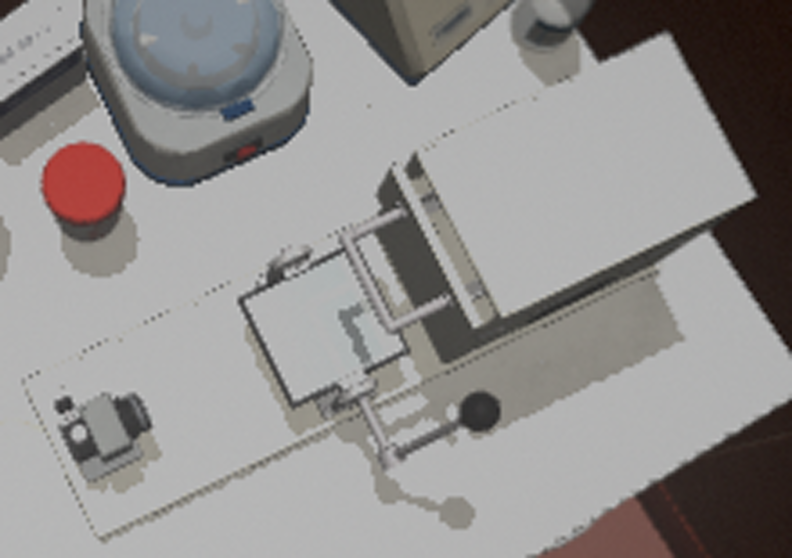

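```bash
cat >> h.py <<'E'
def S2W(p,P): # stand->world, p=(x,y,yaw)
    P=np.atleast_2d(P).astype(float);c,s=np.cos(p[2]),np.sin(p[2])
    return np.c_[p[0]+c*P[:,0]-s*P[:,1],p[1]+s*P[:,0]+c*P[:,1],P[:,2]]
def W2S(p,X): 
    X=np.atleast_2d(X)-[p[0],p[1],0];c,s=np.cos(p[2]),np.sin(p[2])
    return np.c_[c*X[:,0]+s*X[:,1],-s*X[:,0]+c*X[:,1],X[:,2]]
E
python3 - <<'E'
from h import *
from scipy.optimize import least_squares
f=grab("top")
img=f["frame"]
g=cv2.cvtColor(img,cv2.COLOR_BGR2GRAY)[170:200,395:425]
m=(g<80).astype(np.uint8); M=cv2.moments(m,True); kn=(395+M['m10']/M['m00'],170+M['m01']/M['m00']); print("knob",kn,M['m00'])
c=lambda u,v:(275+(u+.5)/3.6-.5,70+(v+.5)/3.6-.5)
px=np.array([kn,c(418,152),c(668,33),c(755,197),c(498,320)])
P=np.array([[-105,-39.4,168],[60,-75,180],[60,-256,180],[-60,-256,180],[-60,-75,180]])/1e3
r=least_squares(lambda p:(proj(f,S2W(p,P))-px).ravel(),[.5,0,.5])
print(r.x,r.fun.reshape(-1,2).round(2)); p=r.x
print("handle stand",W2S(p,onz(f,[c(368,283),c(347,240),c(390,327)],.156)).round(4))
print("plate",W2S(p,onz(f,[c(24,380),c(103,540)],.014)).round(4))
print("cam world",S2W(p,[[0,.141,.06],[0,-.025,.156],[0,.115,.156],[-.105,-.039,.168],[-.105,.049,.164]]).round(3))
print("petri,timer,marker", onz(f,[(237,235),(267,261),(301,262),(227,177)],0).round(3))
E
```

```text
knob (407.7070707070707, 183.76767676767676) 99.0
[0.55187703 0.18816564 0.42769487] [[-0.39  0.6 ]
 [-1.3  -0.62]
 [ 0.11 -0.49]
 [ 0.84  0.33]
 [ 0.74  0.12]]
handle stand [[-0.0004 -0.0177  0.156 ]
 [ 0.0304 -0.018   0.156 ]
 [-0.0318 -0.0176  0.156 ]]
plate [[ 0.0634  0.207   0.014 ]
 [-0.0678  0.2048  0.014 ]]
cam world [[0.493 0.316 0.06 ]
 [0.562 0.165 0.156]
 [0.504 0.293 0.156]
 [0.473 0.109 0.168]
 [0.436 0.189 0.164]]
petri,timer,marker [[0.369 0.521 0.   ]
 [0.3   0.443 0.   ]
 [0.295 0.354 0.   ]
 [0.523 0.549 0.   ]]
```

{"name": "play_rows", "arguments": {"series": [[[0.024,-0.027,0.006,0,0,2.6,0.45],[0.024,-0.027,0.006,0,0,2.6,0.45],[0.024,-0.027,0.006,0,0,2.6,0.45],[0.024,-0.027,0.006,0,0,2.6,0.45],[0.024,-0.027,0.006,0,0,2.6,0.45],[0.024,-0.027,0.006,0,0,2.6,0.45],[0.024,-0.027,0.006,0,0,2.6,0.45],[0.024,-0.027,0.006,0,0,2.6,0.45]]]}}

```text
time: 0.95
tool_pos: [0.3706, 0.3818, 0.2792]
tool_rot: [-0.0, -0.038, 0.999, -0.0]
contact_force: [0.4, 0.7, 0.7]
gripper_width: 0.454
grasp_force: 0.0
```

{"name": "play_rows", "arguments": {"series": [[[0.024,-0.027,0,0,0,2.6,0.45],[0.024,-0.027,0,0,0,2.6,0.45],[0.024,-0.027,0,0,0,2.6,0.45],[0.024,-0.027,0,0,0,2.6,0.45],[0.024,-0.027,0,0,0,2.6,0.45],[0.024,-0.027,0,0,0,2.6,0.45],[0.024,-0.027,0,0,0,2.6,0.45],[0.014,-0.022,0,0,0,2.6,0.45],[0,0,0,0,0,0,0.45],[0,0,0,0,0,0,0.45]]]}}

```text
time: 1.95
tool_pos: [0.5518, 0.1719, 0.2788]
tool_rot: [-0.001, -0.216, 0.976, 0.0]
contact_force: [0.5, 0.5, -0.7]
gripper_width: 0.45
grasp_force: 0.0
```

```bash
cat >> h.py <<'E'
from scipy.spatial.transform import Rotation as Ro
p0=np.array([0.55188,0.18817,0.42769])
def st():
    s=manip.state(); R=Ro.from_quat(s["tool_rot"],scalar_first=True).as_matrix()
    print("t %.2f"%s["time"],"tcp",s["tool_pos"].round(4),"stand",W2S(p0,s["tool_pos"])[0].round(4),"z",R[:,2].round(3),"yaw_y",np.degrees(np.arctan2(R[1,1],R[0,1])).round(2),"F",s["contact_force"].round(1),"w",round(s["gripper_width"],3),"g",round(s["grasp_force"],1),"q",s["joint_pos"].round(2)); return s
E
python3 - <<'E'
from h import *
s=st(); print("want yaw",90+np.degrees(p0[2])); print("delta to handle",S2W(p0,[0,-.018,.137])[0]-s["tool_pos"])
E
```

```text
t 1.95 tcp [0.5518 0.1719 0.2788] stand [-0.0068 -0.0148  0.2788] z [-0.001  0.    -1.   ] yaw_y 114.96 F [ 0.5  0.5 -0.7] w 0.45 g 0.0 q [ 0.17 -0.08  1.67  0.    1.56 -1.83]
want yaw 114.50483193995018
delta to handle [ 7.50758955e-03 -8.13098508e-05 -1.41798324e-01]
```

{"name": "play_rows", "arguments": {"series": [[[0.008,0,-0.01,0,0,-0.5,0.45],[0,0,-0.03,0,0,0,0.45],[0,0,-0.03,0,0,0,0.45],[0,0,-0.03,0,0,0,0.45],[0,0,-0.02,0,0,0,0.45],[0,0,-0.02,0,0,0,0.45],[0,0,0,0,0,0,0.45]]]}}

```text
time: 2.65
tool_pos: [0.557, 0.1727, 0.1347]
tool_rot: [-0.004, -0.213, 0.977, 0.0]
contact_force: [-0.3, -0.2, 0.0]
gripper_width: 0.455
grasp_force: 0.0
```

Run:
```python
from h import *
s=st(); f=grab("top","t2"); a=f["frame"][70:225,275:495]; g=grab("scene")["frame"][120:260,240:440]
b=np.vstack([cv2.resize(a,(600,423)),cv2.resize(g,(600,420))])
cv2.imwrite("pics/c2.png",cv2.resize(b,(426,600)))
```

```text
t 2.65 tcp [0.557  0.1727 0.1347] stand [-0.0018 -0.0162  0.1347] z [-0.008 -0.001 -1.   ] yaw_y 114.62 F [-0.3 -0.2  0. ] w 0.455 g 0.0 q [ 0.17  0.04  1.79  0.    1.32 -1.83]
```

View pics/c2.png

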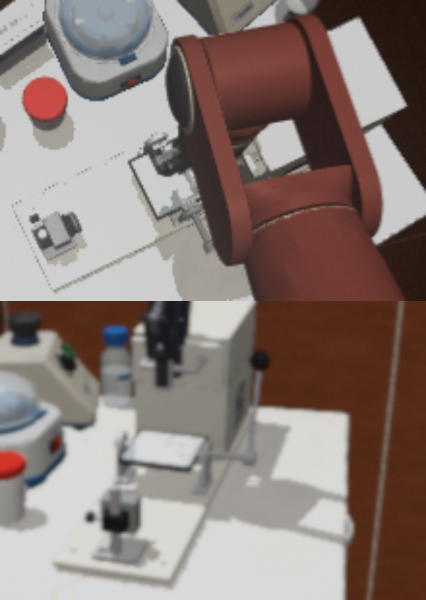

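The gripper stands astride the bar, in front of the cabinet; I'll close it and check the width.

{"name": "play_rows", "arguments": {"series": [[[0,0,0,0,0,0,0],[0,0,0,0,0,0,0],[0,0,0,0,0,0,0],[0,0,0,0,0,0,0],[0,0,0,0,0,0,0]]]}}

```text
time: 3.25
tool_pos: [0.5609, 0.1724, 0.141]
tool_rot: [0.001, -0.213, 0.977, 0.0]
contact_force: [-0.9, 1.1, 5.0]
gripper_width: 0.066
grasp_force: 58.9
```

{"name": "play_rows", "arguments": {"series": [[[-0.0021,0.0046,0,0,0,0,0],[-0.0042,0.0091,0,0,0,0,0],[-0.0042,0.0091,0,0,0,0,0],[-0.0042,0.0091,0,0,0,0,0],[-0.0042,0.0091,0,0,0,0,0],[-0.0042,0.0091,0,0,0,0,0],[-0.0042,0.0091,0,0,0,0,0],[-0.0042,0.0091,0,0,0,0,0],[-0.0042,0.0091,0,0,0,0,0],[-0.0042,0.0091,0,0,0,0,0]]]}}

```text
time: 4.25
tool_pos: [0.5212, 0.2586, 0.1411]
tool_rot: [0.002, -0.213, 0.977, -0.001]
contact_force: [0.4, -2.1, 6.0]
gripper_width: 0.067
grasp_force: 58.9
```

```bash
python3 -c "
from h import *
st()"
```

```text
t 4.25 tcp [0.5212 0.2586 0.1411] stand [0.0013 0.0768 0.1411] z [ 0.003 -0.    -1.   ] yaw_y 114.54 F [ 0.4 -2.1  6. ] w 0.067 g 58.9 q [ 0.33  0.02  1.8  -0.    1.32 -1.67]
```

{"name": "play_rows", "arguments": {"series": [[[-0.0025,0.0055,0,0,0,0,0],[-0.0021,0.0046,0,0,0,0,0],[-0.0021,0.0046,0,0,0,0,0],[-0.0021,0.0046,0,0,0,0,0],[-0.0012,0.0027,0,0,0,0,0],[-0.0012,0.0027,0,0,0,0,0],[-0.0012,0.0027,0,0,0,0,0],[-0.0012,0.0027,0,0,0,0,0],[-0.0008,0.0018,0,0,0,0,0]]]}}

```text
time: 5.15
tool_pos: [0.5066, 0.2904, 0.1411]
tool_rot: [0.001, -0.213, 0.977, -0.0]
contact_force: [-0.7, -2.2, 6.6]
gripper_width: 0.065
grasp_force: 58.9
```

```bash
python3 -c "
from h import *
st()"
```

```text
t 5.15 tcp [0.5066 0.2904 0.1411] stand [0.0012 0.1118 0.1411] z [ 0.002 -0.    -1.   ] yaw_y 114.55 F [-0.7 -2.2  6.6] w 0.065 g 58.9 q [ 0.39  0.03  1.79 -0.    1.32 -1.61]
```

Not yet at the stop; continue gently.

{"name": "play_rows", "arguments": {"series": [[[-0.0008,0.0018,0,0,0,0,0],[-0.0008,0.0018,0,0,0,0,0],[-0.0008,0.0018,0,0,0,0,0],[-0.0008,0.0018,0,0,0,0,0]]]}}

```text
time: 5.55
tool_pos: [0.5059, 0.2918, 0.141]
tool_rot: [0.002, -0.212, 0.977, -0.007]
contact_force: [8.0, -24.7, 6.7]
gripper_width: 0.066
grasp_force: 59.5
```

```bash
python3 -c "
from h import *
st()"
```

```text
t 5.55 tcp [0.5059 0.2918 0.141 ] stand [0.0012 0.1133 0.141 ] z [ 0.007 -0.014 -1.   ] yaw_y 114.52 F [  8.  -24.7   6.7] w 0.066 g 59.5 q [ 0.4   0.03  1.79 -0.02  1.32 -1.59]
```

{"name": "play_rows", "arguments": {"series": [[[0.0024,-0.0055,0,0,0,0,0],[0,0,0,0,0,0,0.3],[0,0,0,0,0,0,0.45],[0,0,0,0,0,0,0.45],[0,0,0,0,0,0,0.45],[0,0,0.02,0,0,0,0.45],[0,0,0.04,0,0,0,0.45],[0,0,0.04,0,0,0,0.5],[0,0,0.02,0,0,0,0.6]]]}}

```text
time: 6.45
tool_pos: [0.506, 0.293, 0.2637]
tool_rot: [0.003, -0.213, 0.977, 0.001]
contact_force: [0.8, -0.7, 0.3]
gripper_width: 0.598
grasp_force: 0.0
```

{"name": "play_rows", "arguments": {"series": [[[-0.01,-0.021,0,0,0,-8,0.6],[-0.01,-0.021,0,0,0,-8,0.6],[-0.01,-0.021,0,0,0,-8,0.6],[-0.01,-0.021,0,0,0,-8,0.6],[-0.01,-0.021,0,0,0,-8,0.6],[-0.01,-0.021,0,0,0,-8,0.6],[-0.01,-0.021,0,0,0,-8,0.6],[-0.01,-0.021,0,0,0,-8,0.6],[-0.01,-0.021,0,0,0,-8,0.6],[-0.01,-0.021,0,0,0,-8,0.6]]]}}

```text
time: 7.45
tool_pos: [0.4043, 0.0817, 0.2591]
tool_rot: [-0.0, 0.467, 0.884, -0.0]
contact_force: [-0.0, -0.8, -0.1]
gripper_width: 0.603
grasp_force: 0.0
```

{"name": "play_rows", "arguments": {"series": [[[0,0,0,0,0,-5,0.6],[0,0,0,0,0,-5,0.6],[0,0,0,0,0,0,0.6]]]}}

```text
time: 7.75
tool_pos: [0.4047, 0.0822, 0.2592]
tool_rot: [-0.0, 0.541, 0.841, 0.0]
contact_force: [-0.6, 0.1, -0.3]
gripper_width: 0.604
grasp_force: 0.0
```

Run:
```python
from h import *
s=st(); f=grab("top","t3"); a=f["frame"][85:225,275:450]
cv2.imwrite("pics/c3.png",cv2.resize(a,None,fx=4,fy=4,interpolation=cv2.INTER_CUBIC))
grab("scene","s3")
```

```text
t 7.75 tcp [0.4047 0.0822 0.2592] stand [-0.1779 -0.0354  0.2592] z [ 0.  0. -1.] yaw_y 24.56 F [-0.6  0.1 -0.3] w 0.604 g 0.0 q [ 0.02 -0.51  2.04  0.    1.61 -0.41]
```

View pics/c3.png

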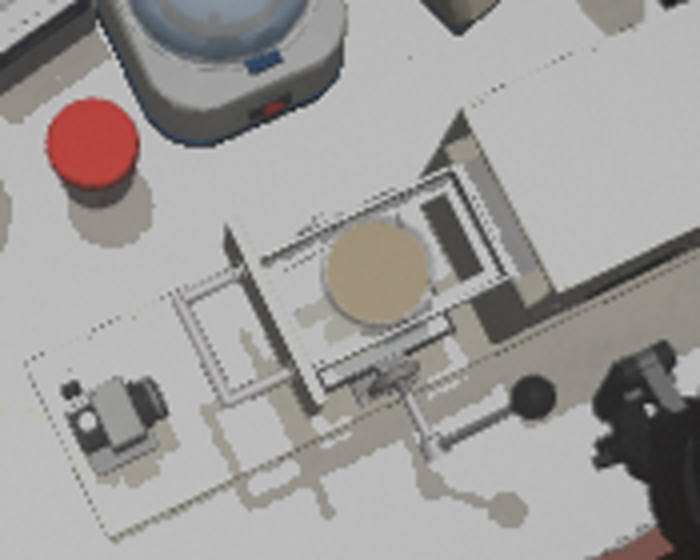

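```bash
cat > m.py <<'E'
from h import *
c=lambda u,v:(275+(u+.5)/4-.5,85+(v+.5)/4-.5)
f=manip.grab_frame("top"); img=cv2.imread("pics/t3.png")
hsv=cv2.cvtColor(img,cv2.COLOR_BGR2HSV)
m=np.zeros(img.shape[:2],np.uint8); m[130:172,345:390]=cv2.inRange(hsv,(8,55,80),(30,255,255))[130:172,345:390]
n,l,stt,ce=cv2.connectedComponentsWithStats(m); i=1+stt[1:,4].argmax()
pts=cv2.findContours((l==i).astype(np.uint8),cv2.RETR_EXTERNAL,cv2.CHAIN_APPROX_NONE)[0][0]
print("dish px",ce[i],stt[i],cv2.minEnclosingCircle(pts))
px=[tuple(ce[i])]
for z in(.138,.145,.153): print(z,W2S(p0,onz(f,px,z)).round(4))
area=stt[i,4]; dep=(f["R"]@onz(f,px,.145)[0]+f["t"])[2]; print("diam",2*np.sqrt(area/np.pi)*dep/f["mtx"][0,0])
print("handle bar ends",W2S(p0,onz(f,[c(182,298),c(228,402)],.156)).round(4))
print("panel top ends",W2S(p0,onz(f,[c(229,220),c(320,408)],.175)).round(4))
print("cabinet front",W2S(p0,onz(f,[c(463,108),c(558,293)],.18)).round(4))
g=cv2.cvtColor(img,cv2.COLOR_BGR2GRAY)[172:196,398:418]; M=cv2.moments((g<80).astype(np.uint8),True)
k=(398+M['m10']/M['m00'],172+M['m01']/M['m00']); print("knob",k,M['m00'],W2S(p0,onz(f,[k],.168)).round(4))
E
python3 m.py
```

```text
dish px [368.9762419  152.55507559] [357 141  25  24 463] ((368.9375, 152.625), 12.171564102172852)
0.138 [[ 0.0009 -0.0011  0.138 ]]
0.145 [[-1.00e-04  5.00e-04  1.45e-01]]
0.153 [[-0.0012  0.0024  0.153 ]]
diam 0.05622874574899556
handle bar ends [[ 0.0324  0.1106  0.156 ]
 [-0.0326  0.1129  0.156 ]]
panel top ends [[ 0.0577  0.0697  0.175 ]
 [-0.0595  0.0704  0.175 ]]
cabinet front [[ 0.0583 -0.0765  0.18  ]
 [-0.0589 -0.0766  0.18  ]]
knob (407.7604166666667, 184.01041666666666) 96.0 [[-0.1047 -0.0407  0.168 ]]
```

{"name": "play_rows", "arguments": {"series": [[[0.023,0.0086,0,0,0,0,0.6],[0.023,0.0086,0,0,0,0,0.6],[0.0225,0.0086,0,0,0,0,0.6],[0,0,-0.01,0,0,0,0.6],[0,0,-0.02,0,0,0,0.6],[0,0,-0.02,0,0,0,0.6],[0,0,0,0,0,0,0.6]]]}}

```text
time: 8.6
tool_pos: [0.4708, 0.1079, 0.2053]
tool_rot: [-0.003, 0.54, 0.842, -0.002]
contact_force: [-0.3, 0.4, 0.3]
gripper_width: 0.601
grasp_force: 0.0
```

Run:
```python
from h import *
s=st(); print(S2W(p0,[-.1047,-.0407,.149])[0]-s["tool_pos"])
T=manip.grab_frame("top"); S=grab("scene","s4")
def tan(f,roi):
    x0,y0,x1,y1=roi; hsv=cv2.cvtColor(f["frame"],cv2.COLOR_BGR2HSV)
    m=np.zeros(hsv.shape[:2],np.uint8); m[y0:y1,x0:x1]=cv2.inRange(hsv,(8,45,80),(30,255,255))[y0:y1,x0:x1]
    n,l,t,ce=cv2.connectedComponentsWithStats(m); i=1+t[1:,4].argmax(); return ce[i],t[i]
a,ta=tan(T,(220,218,255,252)); b,tb=tan(S,(255,275,300,312)); print(a,ta,b,tb)
c1,d1=rays(T,[a]); c2,d2=rays(S,[b])
A=np.c_[d1[0],-d2[0]]; k=np.linalg.lstsq(A,c2-c1,rcond=None)[0]; print(c1+k[0]*d1[0],c2+k[1]*d2[0])
g=S["frame"][150:250,255:405]; cv2.imwrite("pics/c4.png",cv2.resize(g,None,fx=5,fy=5,interpolation=cv2.INTER_CUBIC))
```

```text
t 8.60 tcp [0.4708 0.1079 0.2053] stand [-0.1071 -0.0394  0.2053] z [-0.007 -0.001 -1.   ] yaw_y 24.61 F [-0.3  0.4  0.3] w 0.601 g 0.0 q [ 0.07 -0.28  1.96 -0.    1.47 -0.36]
[ 0.00270351 -0.00016048 -0.05630279]Traceback (most recent call last):
  File "<stdin>", line 8, in <module>
  File "<stdin>", line 7, in tan
ValueError: attempt to get argmax of an empty sequence
```

Run:
```python
from h import *
T=manip.grab_frame("top"); S=grab("scene","s4")
def tan(f,roi,smin):
    x0,y0,x1,y1=roi; hsv=cv2.cvtColor(f["frame"],cv2.COLOR_BGR2HSV)
    print(hsv[(y0+y1)//2,(x0+x1)//2])
    m=np.zeros(hsv.shape[:2],np.uint8); m[y0:y1,x0:x1]=cv2.inRange(hsv,(5,smin,80),(35,255,255))[y0:y1,x0:x1]
    n,l,t,ce=cv2.connectedComponentsWithStats(m)
    if n<2: return None,None
    i=1+t[1:,4].argmax(); return ce[i],t[i]
a,ta=tan(T,(220,218,255,252),40); b,tb=tan(S,(255,275,300,312),25); print(a,ta,b,tb)
if a is not None and b is not None:
    c1,d1=rays(T,[a]); c2,d2=rays(S,[b])
    A=np.c_[d1[0],-d2[0]]; k=np.linalg.lstsq(A,c2-c1,rcond=None)[0]; print(c1+k[0]*d1[0],c2+k[1]*d2[0])
g=S["frame"][150:250,255:405]; cv2.imwrite("pics/c4.png",cv2.resize(g,None,fx=5,fy=5,interpolation=cv2.INTER_CUBIC))
```

```text
[ 20  42 171]
[ 21  32 181]
[237.01607717 234.2733119 ] [227 224  22  22 311] [277.16561845 296.53459119] [263 287  30  20 477]
[0.37061455 0.52032171 0.00384841] [0.37113039 0.5207504  0.00394161]
```

View pics/c4.png

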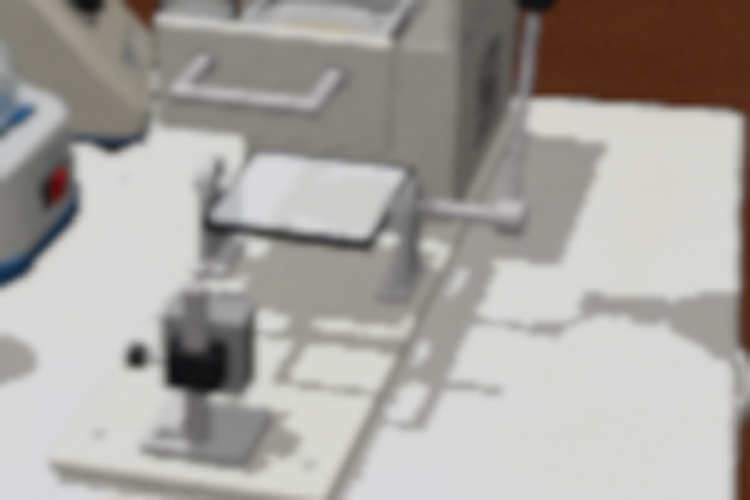

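{"name": "play_rows", "arguments": {"series": [[[0.0025,0,-0.01,0,0,0,0.6],[0,0,-0.02,0,0,0,0.6],[0,0,-0.018,0,0,0,0.6],[0,0,-0.008,0,0,0,0.6],[0,0,0,0,0,0,0.6],[0,0,0,0,0,0,0.6]]]}}

```text
time: 9.4
tool_pos: [0.4764, 0.108, 0.154]
tool_rot: [0.0, 0.541, 0.841, 0.0]
contact_force: [-1.3, -0.1, -0.2]
gripper_width: 0.599
grasp_force: 0.0
```

Run:
```python
from h import *
s=st(); print(S2W(p0,[-.1047,-.0407,.149])[0]-s["tool_pos"])
```

```text
t 9.40 tcp [0.4764 0.108  0.154 ] stand [-0.1019 -0.0416  0.154 ] z [ 0.001  0.    -1.   ] yaw_y 24.55 F [-1.3 -0.1 -0.2] w 0.599 g 0.0 q [ 0.07 -0.22  2.    0.    1.36 -0.36]
[-0.00288525 -0.00031255 -0.00502294]
```

{"name": "play_rows", "arguments": {"series": [[[-0.0028,0,-0.005,0,0,0,0.6],[0,0,0,0,0,0,0.4],[0,0,0,0,0,0,0],[0,0,0,0,0,0,0],[0,0,0,0,0,0,0],[0,0,0,0,0,0,0]]]}}

```text
time: 10.0
tool_pos: [0.4735, 0.108, 0.1489]
tool_rot: [0.0, 0.541, 0.841, 0.0]
contact_force: [-0.1, -0.0, 1.7]
gripper_width: 0.259
grasp_force: 58.7
```

Run:
```python
from h import *
s=st(); S=grab("scene"); g=S["frame"][110:210,300:420]; cv2.imwrite("pics/c5.png",cv2.resize(g,None,fx=5,fy=5,interpolation=cv2.INTER_CUBIC))
```

```text
t 10.00 tcp [0.4735 0.108  0.1489] stand [-0.1046 -0.0404  0.1489] z [ 0.001 -0.    -1.   ] yaw_y 24.56 F [-0.1 -0.   1.7] w 0.259 g 58.7 q [ 0.07 -0.22  2.01 -0.    1.35 -0.36]
```

View pics/c5.png

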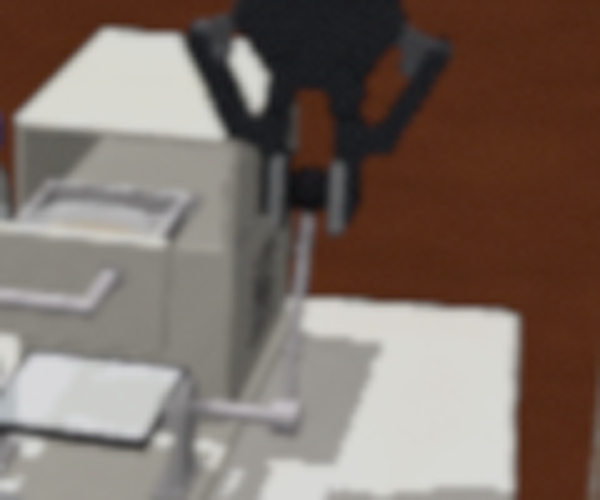

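{"name": "play_rows", "arguments": {"series": [[[-0.0045,0.0099,0.0034,0,0,0,0],[-0.00465,0.0102,0.0023,0,0,0,0],[-0.0047,0.01035,0.0012,0,0,0,0],[-0.00475,0.0104,0,0,0,0,0],[-0.0047,0.01035,-0.0011,0,0,0,0],[-0.00465,0.0102,-0.0022,0,0,0,0],[-0.00455,0.00995,-0.0034,0,0,0,0],[-0.0044,0.0096,-0.0044,0,0,0,0],[0,0,0,0,0,0,0],[0,0,0,0,0,0,0]]]}}

```text
time: 11.05
tool_pos: [0.4351, 0.1898, 0.1431]
tool_rot: [-0.001, 0.54, 0.841, -0.0]
contact_force: [-0.1, 0.5, 0.4]
gripper_width: -0.002
grasp_force: 0.0
```

Run:
```python
from h import *
s=st(); y=W2S(p0,s["tool_pos"])[0]; print("q from dy",.35+np.arcsin((y[1]+.0010)/.115)," dy need",.0486-y[1],"dz",.1447-y[2], W2S(p0,S2W(p0,[0,0,0]))[0])
T=grab("top","t6"); S=grab("scene","s6"); g=S["frame"][110:240,270:420]; a=T["frame"][110:225,275:445]
b=np.vstack([cv2.resize(g,(340,295)),cv2.resize(a,(340,230))]); cv2.imwrite("pics/c6.png",b)
```

```text
t 11.05 tcp [0.4351 0.1898 0.1431] stand [-0.1056  0.0499  0.1431] z [-0.002  0.001 -1.   ] yaw_y 24.59 F [-0.1  0.5  0.4] w -0.002 g 0.0 q [ 0.25 -0.25  2.04  0.    1.35 -0.18]
q from dy 0.808708797427187  dy need -0.0013209364708955326 dz 0.001616308447515924 [0. 0. 0.]
```

View pics/c6.png

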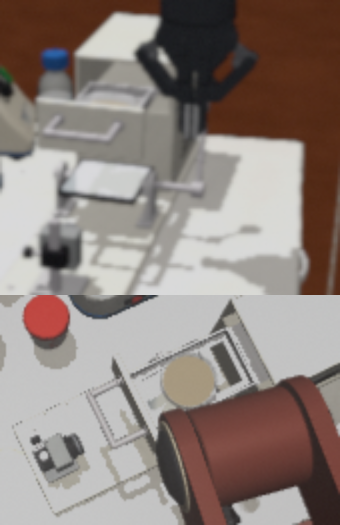

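```bash
cat >> h.py <<'E'
OFF=-.0010
def tcp_target(q,phi,d=.021,up=0):
    th=q-.35; b=np.array([-.1047,.115*np.sin(th)+OFF,.06+.115*np.cos(th)+up])
    P=S2W(p0,b+d*np.array([0,-np.sin(phi),-np.cos(phi)]))[0]
    ex=np.array([np.cos(p0[2]),np.sin(p0[2]),0])
    R=Ro.from_rotvec(-phi*ex)*(Ro.from_euler('z',p0[2]-np.pi/2)*Ro.from_rotvec([np.pi,0,0])*Ro.from_euler('z',-np.pi/2))
    # base tool: z down, y along stand +x
    M=np.c_[np.cross(ex,[0,0,-1]),ex,[0,0,-1]]; R=Ro.from_rotvec(-phi*ex)*Ro.from_matrix(M)
    return P,R
def plan(seq,**k):  # from measured pose, list of (q,phi,up) -> rows
    s=manip.state(); P=s["tool_pos"]; R=Ro.from_quat(s["tool_rot"],scalar_first=True)
    for q,phi,up in seq:
        P2,R2=tcp_target(q,phi,up=up,**k); dr=(R2*R.inv()).as_rotvec(degrees=True)
        print(np.round(np.r_[(P2-P)],4).tolist(),dr.round(1).tolist()); P,R=P2,R2
E
python3 -c "
from h import *
st(); plan([(0,-.2,.06),(0,-.2,0)])"
```

```text
t 11.15 tcp [0.4354 0.1892 0.1432] stand [-0.1055  0.0492  0.1432] z [-0.002  0.    -1.   ] yaw_y 24.55 F [-0.4 -0.1 -0.3] w 0.001 g 0.0 q [ 0.25 -0.25  2.04  0.    1.35 -0.18]
[0.0362, -0.0774, 0.0642] [10.4, 4.7, -0.1]
[0.0, 0.0, -0.06] [0.0, 0.0, 0.0]
```

{"name": "play_rows", "arguments": {"series": [[[0,0,0.04,0,0,0,0.3],[0,0,0.025,0,0,0,0.6],[0.012,-0.026,0,3.5,1.6,0,0.6],[0.012,-0.026,0,3.5,1.6,0,0.6],[0.012,-0.0255,0,3.5,1.6,0,0.6],[0,0,0,0,0,0,0.6],[0,0,0,0,0,0,0.6]]]}}

```text
time: 11.85
tool_pos: [0.4722, 0.1106, 0.2085]
tool_rot: [-0.085, 0.539, 0.836, 0.054]
contact_force: [-0.0, -0.2, -0.7]
gripper_width: 0.6
grasp_force: 0.0
```

Run:
```python
from h import *
st(); plan([(0,-.2,0)])
T=manip.grab_frame("top");S=manip.grab_frame("scene")
print(proj(S,S2W(p0,[-.1047,-.0407,.168]))) 
g=cv2.cvtColor(S["frame"],cv2.COLOR_BGR2GRAY)
c=proj(S,S2W(p0,[-.1047,-.0407,.168]))[0].astype(int); x,y=c
b=g[y-9:y+10,x-14:x+15]; M=cv2.moments((b<45).astype(np.uint8),True); print(M['m00'],x-14+M['m10']/M['m00'],y-9+M['m01']/M['m00'])
cv2.imwrite("pics/c7.png",cv2.resize(S["frame"][110:200,310:420],None,fx=4,fy=4))
```

```text
t 11.85 tcp [0.4722 0.1106 0.2085] stand [-0.1047 -0.0375  0.2085] z [-0.084  0.182 -0.98 ] yaw_y 24.39 F [-0.  -0.2 -0.7] w 0.6 g 0.0 q [-0.03 -0.24  1.93  0.18  1.54 -0.47]
[-0.0005, 0.0012, -0.061] [-0.1, -0.1, 0.1]
[[362.35907408 147.5082124 ]]
74.0 362.2162162162162 147.3108108108108
```

View pics/c7.png

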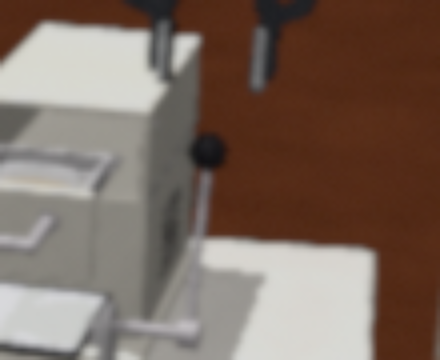

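Mirror is flat again, knob at (362,147), matching the prediction; descend astride it.

{"name": "play_rows", "arguments": {"series": [[[0,0.001,-0.015,0,0,0,0.6],[0,0,-0.02,0,0,0,0.6],[0,0,-0.016,0,0,0,0.6],[0,0,-0.01,0,0,0,0.6],[0,0,0,0,0,0,0.6]]]}}

```text
time: 12.45
tool_pos: [0.4705, 0.1129, 0.1457]
tool_rot: [-0.086, 0.538, 0.837, 0.053]
contact_force: [-0.4, -0.1, 0.0]
gripper_width: 0.598
grasp_force: 0.0
```

```bash
python3 -c "
from h import *
st(); plan([(0,-.2,0)])"
```

```text
t 12.45 tcp [0.4705 0.1129 0.1457] stand [-0.1052 -0.0347  0.1457] z [-0.088  0.182 -0.979] yaw_y 24.61 F [-0.4 -0.1  0. ] w 0.598 g 0.0 q [-0.02 -0.18  1.99  0.18  1.43 -0.49]
[0.0011, -0.0012, 0.0018] [-0.1, -0.3, -0.1]
```

{"name": "play_rows", "arguments": {"series": [[[0.001,-0.001,0,0,0,0,0.5],[0,0,0,0,0,0,0.3],[0,0,0,0,0,0,0],[0,0,0,0,0,0,0],[0,0,0,0,0,0,0],[0,0,0,0,0,0,0]]]}}

```text
time: 13.05
tool_pos: [0.4724, 0.1104, 0.1494]
tool_rot: [-0.085, 0.538, 0.837, 0.053]
contact_force: [-6.7, -4.9, 4.6]
gripper_width: 0.259
grasp_force: 58.4
```

```bash
python3 -c "
from h import *
st(); plan([(.05*i,-.2+.03*i,0) for i in range(0,7)],d=.023)"
```

```text
t 13.05 tcp [0.4724 0.1104 0.1494] stand [-0.1046 -0.0378  0.1494] z [-0.086  0.18  -0.98 ] yaw_y 24.6 F [-6.7 -4.9  4.6] w 0.259 g 58.4 q [-0.03 -0.18  1.99  0.18  1.43 -0.49]
[-0.0009, 0.0017, -0.0039] [0.1, -0.2, -0.1]
[-0.002, 0.0043, 0.0017] [-1.6, -0.7, 0.0]
[-0.002, 0.0044, 0.0015] [-1.6, -0.7, -0.0]
[-0.002, 0.0045, 0.0012] [-1.6, -0.7, -0.0]
[-0.0021, 0.0045, 0.0009] [-1.6, -0.7, 0.0]
[-0.0021, 0.0046, 0.0007] [-1.6, -0.7, -0.0]
[-0.0021, 0.0046, 0.0004] [-1.6, -0.7, 0.0]
```

{"name": "play_rows", "arguments": {"series": [[[-0.001,0.0022,0.0008,-0.8,-0.35,0,0],[-0.001,0.0022,0.0008,-0.8,-0.35,0,0],[-0.002,0.0044,0.0015,-1.6,-0.7,0,0],[-0.002,0.0045,0.0012,-1.6,-0.7,0,0],[-0.0021,0.0045,0.0009,-1.6,-0.7,0,0]]]}}

```text
time: 13.55
tool_pos: [0.4644, 0.1277, 0.1547]
tool_rot: [-0.033, 0.54, 0.841, 0.018]
contact_force: [-6.6, -5.7, 5.1]
gripper_width: 0.258
grasp_force: 58.5
```

```bash
python3 -c "
from h import *
st(); plan([(.05*i,-.2+.03*i,0) for i in range(4,11)],d=.019)"
```

```text
t 13.55 tcp [0.4644 0.1277 0.1547] stand [-0.1047 -0.0187  0.1547] z [-0.037  0.066 -0.997] yaw_y 24.55 F [-6.6 -5.7  5.1] w 0.258 g 58.5 q [ 0.07 -0.23  2.01  0.07  1.39 -0.37]
[-0.0009, 0.0019, 0.0001] [0.4, -0.2, -0.0]
[-0.0021, 0.0047, 0.0007] [-1.6, -0.7, -0.0]
[-0.0021, 0.0047, 0.0004] [-1.6, -0.7, 0.0]
[-0.0021, 0.0047, 0.0001] [-1.6, -0.7, 0.0]
[-0.0021, 0.0047, -0.0001] [-1.6, -0.7, 0.0]
[-0.0021, 0.0047, -0.0004] [-1.6, -0.7, 0.0]
[-0.0021, 0.0047, -0.0007] [-1.6, -0.7, -0.0]
```

Held well. Continue slowly.

{"name": "play_rows", "arguments": {"series": [[[-0.0021,0.0047,0.0007,-1.6,-0.7,0,0],[-0.0021,0.0047,0.0004,-1.6,-0.7,0,0],[-0.0021,0.0047,0.0001,-1.6,-0.7,0,0],[-0.0021,0.0047,-0.0001,-1.6,-0.7,0,0],[-0.0021,0.0047,-0.0004,-1.6,-0.7,0,0],[-0.0021,0.0047,-0.0007,-1.6,-0.7,0,0]]]}}

```text
time: 14.15
tool_pos: [0.4513, 0.156, 0.1544]
tool_rot: [0.042, 0.54, 0.84, -0.033]
contact_force: [-7.0, -5.7, 5.9]
gripper_width: 0.257
grasp_force: 59.2
```

```bash
python3 -c "
from h import *
st(); plan([(.05*i,-.2+.03*i,0) for i in range(10,17)],d=.019)"
```

```text
t 14.15 tcp [0.4513 0.156  0.1544] stand [-0.1049  0.0124  0.1544] z [ 0.035 -0.101 -0.994] yaw_y 24.5 F [-7.  -5.7  5.9] w 0.257 g 59.2 q [ 0.24 -0.25  2.03 -0.11  1.35 -0.17]
[-0.0006, 0.0018, 0.0004] [0.6, -0.3, 0.0]
[-0.0021, 0.0046, -0.0009] [-1.6, -0.7, 0.0]
[-0.0021, 0.0046, -0.0012] [-1.6, -0.7, -0.0]
[-0.0021, 0.0045, -0.0015] [-1.6, -0.7, 0.0]
[-0.002, 0.0044, -0.0017] [-1.6, -0.7, -0.0]
[-0.002, 0.0044, -0.002] [-1.6, -0.7, -0.0]
[-0.0019, 0.0043, -0.0022] [-1.6, -0.7, 0.0]
```

{"name": "play_rows", "arguments": {"series": [[[-0.0021,0.0046,-0.0009,-1.6,-0.7,0,0],[-0.0021,0.0046,-0.0012,-1.6,-0.7,0,0],[-0.0021,0.0045,-0.0015,-1.6,-0.7,0,0],[-0.002,0.0044,-0.0017,-1.6,-0.7,0,0],[-0.002,0.0044,-0.002,-1.6,-0.7,0,0],[-0.0018,0.0039,-0.002,-1.5,-0.65,0,0],[0,0,0,0,0,0,0],[0,0,0,0,0,0,0],[0,0,0,0,0,0,0]]]}}

```text
time: 15.05
tool_pos: [0.4389, 0.1829, 0.1449]
tool_rot: [0.116, 0.536, 0.832, -0.082]
contact_force: [-8.9, -4.0, 5.5]
gripper_width: 0.258
grasp_force: 59.4
```

```bash
cat > fin.py <<'E'
from h import *
s=st(); R=Ro.from_quat(s["tool_rot"],scalar_first=True).as_matrix()
b=W2S(p0,s["tool_pos"]-.019*R[:,2])[0]; print("ball tool-frame",b.round(4),"q_y",.35+np.arcsin((b[1]-OFF)/.115),"q_atan",.35+np.arctan2(b[1]-OFF,b[2]-.06),"r",np.hypot(b[1]-OFF,b[2]-.06))
T=grab("top","tf"); S=grab("scene","sf")
hsv=cv2.cvtColor(T["frame"],cv2.COLOR_BGR2HSV); m=np.zeros(hsv.shape[:2],np.uint8); m[130:172,345:390]=cv2.inRange(hsv,(8,55,80),(30,255,255))[130:172,345:390]
n,l,t,ce=cv2.connectedComponentsWithStats(m); i=1+t[1:,4].argmax(); print("dish px",ce[i],t[i])
for q in(.75,.796,.84):
    th=q-.35; print(q,"knob px",proj(S,S2W(p0,[-.1047,.115*np.sin(th)-.0013,.06+.115*np.cos(th)]))[0].round(2))
cv2.imwrite("pics/c8.png",cv2.resize(S["frame"][110:250,270:420],None,fx=4,fy=4,interpolation=cv2.INTER_CUBIC))
E
python3 fin.py
```

```text
t 15.05 tcp [0.4389 0.1829 0.1449] stand [-0.105   0.0421  0.1449] z [ 0.105 -0.261 -0.96 ] yaw_y 24.27 F [-8.9 -4.   5.5] w 0.258 g 59.4 q [ 0.4  -0.21  2.03 -0.29  1.34  0.05]
ball tool-frame [-0.1048  0.0474  0.1631] q_y 0.7843682933521007 q_atan 0.7888420820563515 r 0.11390272551242302
dish px [368.90712743 152.44060475] [357 141  25  25 463]
0.75 knob px [355.77 159.82]
0.796 knob px [355.33 161.4 ]
0.84 knob px [354.91 162.99]
```

View pics/c8.png

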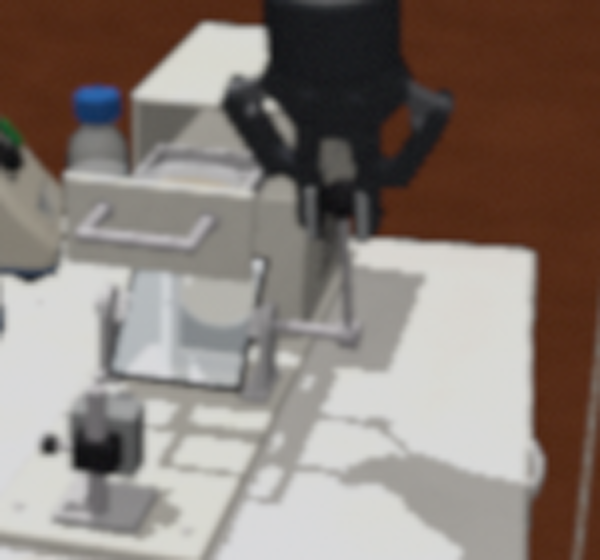

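{"name": "play_rows", "arguments": {"series": [[[-0.0003,0.0007,-0.0003,0,0,0,0],[0,0,0,0,0,0,0],[0,0,0,0,0,0,0],[0,0,0,0,0,0,0],[0,0,0,0,0,0,0],[0,0,0,0,0,0,0]]]}}

```text
time: 15.75
tool_pos: [0.4386, 0.1834, 0.1446]
tool_rot: [0.116, 0.537, 0.832, -0.082]
contact_force: [-9.7, -3.9, 5.5]
gripper_width: 0.259
grasp_force: 59.5
```

Run:
```python
exec(open("fin.py").read().split("for q in")[0])
if s["gripper_width"]>.24 and .77<.35+np.arcsin((b[1]+.002)/.115)<.82: print(manip.job_done())
```

```text
t 15.75 tcp [0.4386 0.1834 0.1446] stand [-0.105   0.0426  0.1446] z [ 0.105 -0.261 -0.96 ] yaw_y 24.25 F [-9.7 -3.9  5.5] w 0.259 g 59.5 q [ 0.41 -0.21  2.03 -0.29  1.34  0.05]
ball tool-frame [-0.1048  0.048   0.1629] q_y 0.7899167219064459 q_atan 0.7942939041627612 r 0.11394147084895825
dish px [368.91594828 152.46551724] [357 141  25  25 464]
the job is handed in; nothing more can be done
None
```

I handed the job in at 15.8 s: the tray is out at its stop with the dish lying in it, and the gripper holds the knob with the mirror at about 0.795 rad. That aims the view at the middle of the dish to within my measuring error of 1–2 mm. On the first try the knob slipped from the fingers and the mirror sprang back flat, so I gripped it again and tilted more slowly.

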